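Centre the oak block in the dowelling jig and spring the clamp

TASK

Tap or push the oak block along the jig plate, without lifting it, until it is centred lengthwise on the jig's red centre line, so that its ends stand at the two red end lines. Then pinch the two orange release buttons together so that the sprung jaw snaps forward and clamps the block square against the blue fence, and let go of the buttons. Leave the solder spool, sanding block, yellow tape measure and glue bottle where they are.

Things in the scene. Friction and masses are not known exactly. Their poses are not given: they have to be found in the camera images.
- jig: Fixed dowelling jig. Origin: underside of its plate, below where the clamped block's centre belongs. Axes: x from the black latch housing to the blue fence (away from the robot), y along the fence, z up. Plywood base with a flat grey plate on it, x -147 to +53 mm, y -115 to +115 mm, top at z 42 mm. Red end lines on the plate at y -55 and +55. Black latch housing x -138 to -76, y -17 to +17, top at z 88 mm
- mark (a point): Where the centre of the oak block is to be when clamped: jig x 0, y 0, z 61 mm; axes as the jig's. The blue fence is 80 mm long in y, face at jig x +22.5, back at +38.5, top at z 70 mm, with a red centre line across its top at y 0
- release (a point): Midway between the two orange release buttons on the sides of the latch housing: jig x -107, y 0, z 72 mm; axes as the jig's. The buttons are pinched along the jig's y; the space beside them is free from the plate (z 42) up
- left_face (a point): Centre of the outer face of the left (jig +y) orange button. Each button is 24 mm long in x, 24 mm high (z 60 to 84 mm); its outer face stands 31 mm from the jig's mid-line when out (62 mm over both) and 21 mm when fully in (42 mm over both)
- right_face (a point): Centre of the outer face of the right (jig -y) orange button, the mirror image of the left
- button_left (a joint): Travel of the left button, m: 0 out, 0.010 fully in. Spring 3 N at rest to 7 N fully in; it springs out when let go. Its catch frees the jaw beyond 0.0045, but the jaw moves only while both buttons are in that far
- button_right (a joint): The same for the right button
- jaw (a joint): Travel of the sprung jaw toward the fence, m: 0 held back by the catch, 0.020 when shut on the block, 0.026 at its stop with no block. A spring of about 8 to 10 N drives it in some 0.2 s. Once sprung it cannot be set back to 0
- jaw_face (a point): Centre of the jaw's black rubber face, which looks to jig +x, at jig x -42.5 mm when held back. The jaw is blue, 70 mm long in y, 16 mm thick, top at z 72 mm, with a red line across its top at y 0
- oak_centre (a point): Centre of the loose oak block (half-way up), 45 mm wide (its x), 110 mm long (its y), 38 mm high, about 0.19 kg, lying flat on the jig plate between jaw and fence with some play, roughly parallel to the fence; axes are the block's. Its ends reach past jaw and fence when it is centred
- solder_spool: Bystander: grey spool of solder, 54 mm across, 37 mm high, behind the fence; origin at its underside. Leave alone
- sanding_block: Bystander: brown cork sanding block 62x98x29 mm, right of the jig; origin at its underside. Leave alone
- tape_yellow: Bystander: yellow and black tape measure 42x88x70 mm, right of the jig; origin at its underside. Leave alone
- glue_bottle: Bystander: white glue bottle 55 mm across, 137 mm high, left of the jig; origin at its underside. Leave alone
- oak_block: The oak block as a body; origin at the centre of its underside, axes as oak_centre

How it is judged:
By the outcome, as a careful person would: the job done as asked, in the order asked, and still so for the second after the job is handed in, with the robot touching nothing.
It also fails if it takes over 38 s, if anything falls off the work surface, if the arm or the gripper's body presses on something with over 40 N, if the wrist force passes 120 N, or if a joint passes its speed limit or range.

ROBOT

A 6-joint arm with a two-finger parallel gripper is mounted at the origin on a cart in front of the work surface, level with it; the furniture and walls round the work are solid. World frame = base frame: x ahead of the robot, y to its left, z up, the work surface at z = 0. Lengths are in m, angles in degrees, forces in N, time in s.
With the tool pointing down it reaches from about 0.35 to 0.875 m from the base axis. Payload 15.5 kg.
Tool frame: the origin (TCP) lies at the very end of the fingers, on their centre line; the grasp point (between the pads) lies 19 mm behind it; z points along the fingers, y is the line along which they close (so a half turn about z gives the same grasp; the last joint's range is limited). The gripper opens to 85 mm and grips with 20 to 120 N. Pads are 22 mm wide; open, the fingers measure 114 mm over their backs; the gripper's body (76 mm by 85 mm) begins 54 mm behind the grasp point. The pads swing forward as they close: fully open they stand 13 mm farther back than shut.
Start: joints at [-80.128, 28.281, 77.091, -0, 74.628, -5.472], TCP at [0.165, -0.603, 0.231] pointing down, gripper open.
Joint ranges: [-166.48, 166.48], [-47.26, 123.95], [12.59, 153.08], [-70.14, 250.14], [6.76, 159.57], [-176.63, 176.63]. Speed limits (degrees/s): [108.29, 108.29, 147.25, 172.46, 172.46, 172.46].

INTERFACE

Orientations are given as a 3x3 rotation matrix whose columns are the frame's x, y, z axes.
In Python, from cell import manip gives the robot as it stands. Calls block until the motion is done:
- manip.move_to(position, orientation): joint-space move of the TCP to a pose.
- manip.move_l(position, rot=None, max_speed=0.15, max_force=None): straight line of the TCP; rot=None keeps the orientation; max_speed is the mean speed in m/s. With max_force (N) it stops when the force on the tool has changed by that much, and returns True; else False.
- manip.move_joints(angles): joint-space move.
- manip.set_gripper(opening, force=None): opening from 0.0 (shut) to 1.0 (fully open); force is the grip in N (None keeps the last); returns when the fingers have stopped.
- manip.pause(seconds).
- manip.ik(position, orientation): joint angles nearest the present ones, or None.
- manip.read_state(): the state.
- manip.snapshot(name): name is "scene" or "side" or "wrist"; returns a dict with "pixels" (400x640x3 uint8, red, green, blue), "fx", "fy", "cx", "cy" (pixels), "cam_to_world" (4x4, takes a point from camera to world coordinates). Camera axes: x right, y up, looking along -z (the intrinsics and any distortion apply to the point x, -y, -z); pixel columns grow to the right and rows downward; lengths in m; the calibration is good to about 2 mm. The wrist camera is an equidistant fisheye: a pixel r from the principal point sees the ray r / f radians off the axis. A picture is of the moment at which its call begins. There is no depth.
A pose or a line that the arm cannot do raises manip.Unreachable and nothing moves.
- manip.finish_job(): hands the job in; it is judged then, once.
The state is a dict: "time_s": time; "q": joint angles; "qvel": joint speeds; "joint_efforts": joint torques, N m; "tcp_pos": TCP position; "tcp_rot": TCP orientation; "contact_force": force on the tool from outside, world axes, zero at the start; "ft_torque": the same for the moment, N m; "grip_width": opening from 0.0 (shut) to 1.0 (fully open); "gripper_force": force on a finger pad.
Only numpy, scipy, OpenCV 4.12 (cv2) and the standard library are available. Lean on these libraries where they do the work, as an engineer would, in place of code of your own. Each camera call takes 0.05 s, during which the arm holds its last target. There are 200 camera calls.

## Working session

There is one attempt and no reset: what is moved stays moved. The work goes in short steps, each a Python script; the robot and the scene stay as the last script left them, time stands still between calls to the robot, and variables do not carry over. Pictures are saved under pics/ and viewed, at most 10 in all, crops included, and the job is handed in when it is done.

```bash
mkdir -p pics; ls
python3 - <<'E'
from cell import manip
import cv2, numpy as np
for n in ("scene","side"):
    s=manip.snapshot(n); np.savez(f"pics/{n}0.npz",**s)
    cv2.imwrite(f"pics/{n}0.png",s["pixels"][:,:,::-1])
    print(n,s["fx"],s["fy"],s["cx"],s["cy"],np.round(s["cam_to_world"],3).tolist(),[k for k in s])
print(manip.read_state()["time_s"])
E
```

```text
pics
scene 486.56695360317093 486.56695360317093 320.3810339347911 197.09248670011033 [[0.882, 0.173, -0.438, -0.162], [-0.471, 0.349, -0.81, -1.341], [0.013, 0.921, 0.389, 0.713], [0.0, 0.0, 0.0, 1.0]] ['pixels', 'fx', 'fy', 'cx', 'cy', 'cam_to_world']
side 486.62888614528725 486.62888614528725 325.93510365776416 201.58074280924802 [[1.0, 0.013, 0.005, 0.57], [-0.001, 0.414, -0.91, -1.192], [-0.014, 0.91, 0.414, 0.608], [0.0, 0.0, 0.0, 1.0]] ['pixels', 'fx', 'fy', 'cx', 'cy', 'cam_to_world']
0.1
```

View pics/scene0.png

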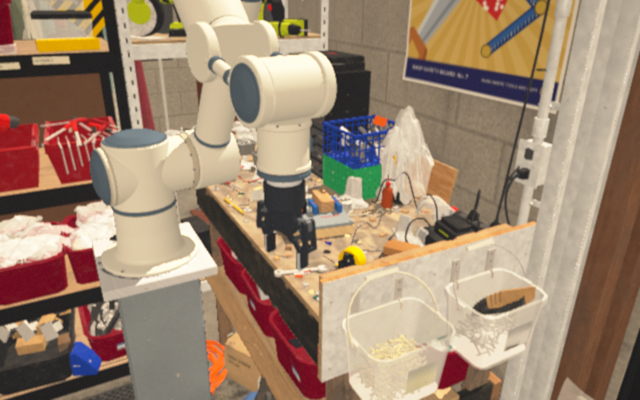

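View pics/side0.png

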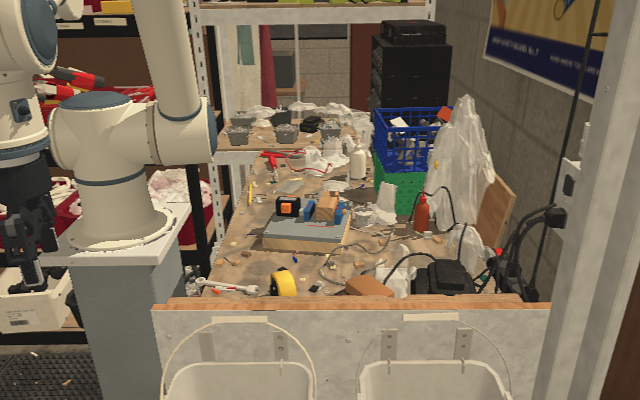

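The side view shows the jig at about (305,230): housing with orange button (288,207), oak block (327,205). I'll enlarge it.

```bash
cat > h.py <<'E'
import numpy as np, cv2
from scipy.optimize import least_squares
def proj(s,P):
    T=np.linalg.inv(s["cam_to_world"]); p=np.atleast_2d(P)@T[:3,:3].T+T[:3,3]
    x,y,z=p[:,0],-p[:,1],-p[:,2]
    if s.get("fish",False):
        r=np.hypot(x,y); th=np.arctan2(r,z); k=th/np.maximum(r,1e-9)
        return np.c_[s["cx"]+s["fx"]*x*k, s["cy"]+s["fy"]*y*k]
    return np.c_[s["cx"]+s["fx"]*x/z, s["cy"]+s["fy"]*y/z]
def ray(s,uv,h):
    d=np.array([(uv[0]-s["cx"])/s["fx"],(uv[1]-s["cy"])/s["fy"],0.])
    if s.get("fish",False):
        th=np.hypot(d[0],d[1]); k=np.sin(th)/max(th,1e-9); v=np.array([d[0]*k,-d[1]*k,-np.cos(th)])
    else: v=np.array([d[0],-d[1],-1])
    M=np.array(s["cam_to_world"]); v=M[:3,:3]@v; o=M[:3,3]
    return o+v*(h-o[2])/v[2]
def jig2w(p,P):   # p = x,y,yaw
    P=np.atleast_2d(P); c,n=np.cos(p[2]),np.sin(p[2])
    return np.c_[p[0]+c*P[:,0]-n*P[:,1], p[1]+n*P[:,0]+c*P[:,1], P[:,2]]
E
python3 - <<'E'
from h import *
im=cv2.imread("pics/side0.png")[185:260,250:360]
cv2.imwrite("pics/c1.png",cv2.resize(im,None,fx=7,fy=7,interpolation=cv2.INTER_CUBIC))
E
```

```text
(no output)
```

View pics/c1.png

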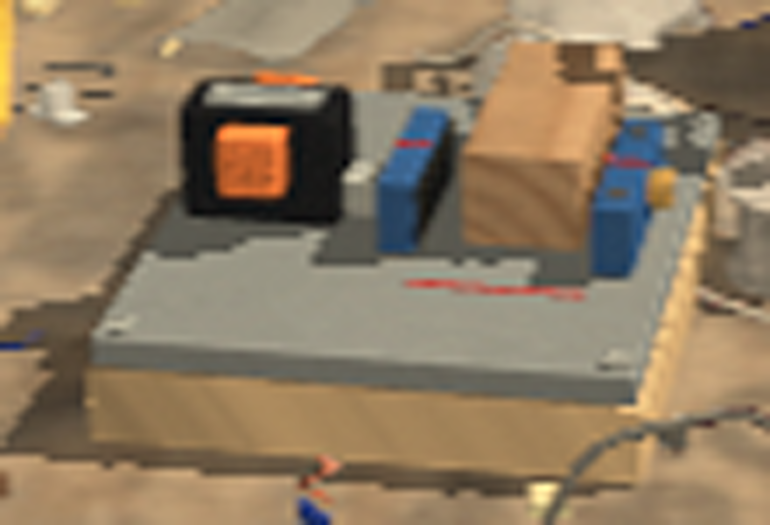

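The crop shows plate front corners at (263.6,234.3) and (340.7,239.7), far corner (352.6,202), button face (286.1,208.1). The block has slid well to +y, so it needs pushing to -y.

Run:
```python
from h import *
s=dict(np.load("pics/side0.npz"))
C=lambda u,v:(250+u/7-0.36,185+v/7-0.36)
obs=np.array([C(95,345),C(635,380),C(716,120),C(253,162),C(413,143)])
P=np.array([[-147,-115,42],[53,-115,42],[53,115,42],[-107,-31,72],[-50.5,0,72]])/1000
f=lambda p:(proj(s,jig2w(p,P))-obs).ravel()
r=least_squares(f,[.5,0,0.]); print(r.x,np.degrees(r.x[2]),np.round(r.fun,1))
inv=lambda w:[np.round(1000*x,1) for x in (np.array([[np.cos(r.x[2]),np.sin(r.x[2])],[-np.sin(r.x[2]),np.cos(r.x[2])]])@(w[:2]-r.x[:2]))]
for uv,h in [((465,150),.080),((587,165),.080),((620,50),.080),((515,45),.080)]: print(inv(ray(s,C(*uv),h)))
for y in (.0,): print(jig2w(r.x,[[0,0,.061],[-.107,0,.072]]))
from cell import manip
# candidate look-pose over the block
R=np.array([[0,1,0],[1,0,0],[0,0,-1.]])
st=manip.read_state();print(np.round(st["tcp_rot"],3))
```

```text
[ 0.56845759 -0.04215549 -0.16957261] -9.71579465389585 [-1.7 -0.6  1.4  0.   1.1 -1.8 -0.8  1.2  0.1  0.1]
[np.float64(-27.1), np.float64(-19.5)]
[np.float64(19.3), np.float64(-26.1)]
[np.float64(15.9), np.float64(80.2)]
[np.float64(-25.8), np.float64(79.6)]
[[ 0.56845759 -0.04215549  0.061     ]
 [ 0.46299229 -0.02409806  0.072     ]]
[[ 0.964  0.265 -0.   ]
 [ 0.265 -0.964  0.001]
 [ 0.    -0.001 -1.   ]]
```

```bash
cat >> h.py <<'E'
def Rtool(yaw):
    c,n=np.cos(yaw),np.sin(yaw); return np.array([[c,n,0],[n,-c,0],[0,0,-1.]])
def wsnap(manip,name):
    s=manip.snapshot("wrist"); s["fish"]=True; np.savez(f"pics/{name}.npz",**s)
    cv2.imwrite(f"pics/{name}.png",s["pixels"][:,:,::-1]); return s
E
python3 - <<'E'
from h import *
from cell import manip
j=[.5685,-.0422,-.1696]
manip.move_to(jig2w(j,[[-.03,.03,.26]])[0],Rtool(j[2]))
s=wsnap(manip,"w1"); st=manip.read_state()
print(st["time_s"],st["tcp_pos"],s["fx"],s["cx"],s["cy"],np.round(s["cam_to_world"],3).tolist())
E
```

```text
2.65 [ 0.54404955 -0.00818904  0.25993563] 309.70691628693146 320.23486688773545 194.53927593504775 [[-0.17, 0.938, 0.301, 0.621], [-0.985, -0.162, -0.051, -0.022], [0.001, -0.306, 0.952, 0.403], [0.0, 0.0, 0.0, 1.0]]
```

View pics/w1.png

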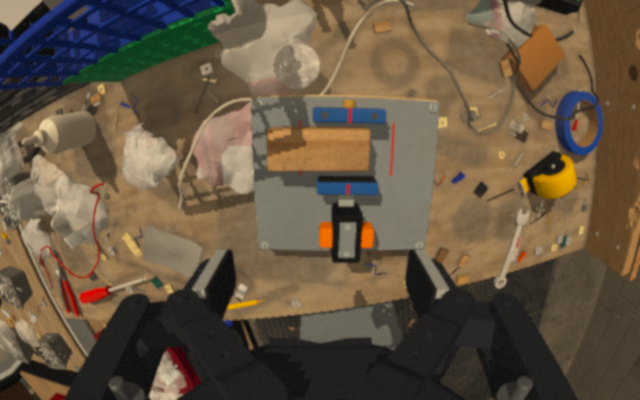

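The wrist view shows the whole jig: plate about (253..438, 97..250), block (267..370,128..172), right end line x≈393, buttons (326,235)/(367,236). I'll enlarge for precise points.

Run:
```python
import cv2
im=cv2.imread("pics/w1.png")[90:265,245:445]
cv2.imwrite("pics/c2.png",cv2.resize(im,None,fx=4,fy=3.4285714,interpolation=cv2.INTER_CUBIC));
```

```text
(no output)
```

View pics/c2.png

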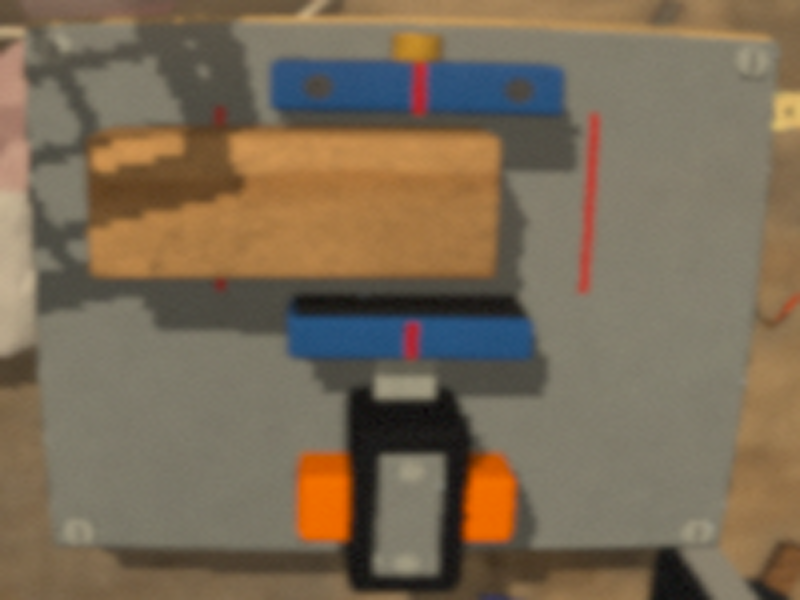

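Run:
```python
from h import *
s=dict(np.load("pics/w1.npz")); s["fish"]=True
C=lambda u,v:(245+u/4-0.375,90+v/3.42857-0.36)
L=[((775,38),(53,-115,42)),((57,545),(-147,115,42)),((720,548),(-147,-115,42)),((420,115),(22.5,0,70)),((419,63),(38.5,0,70)),((412,358),(-58.5,0,72)),((298,498),(-107,31,84)),((517,498),(-107,-31,84))]
obs=np.array([C(*a) for a,b in L]);P=np.array([b for a,b in L])/1000
f=lambda p:(proj(s,jig2w(p,P))-obs).ravel()
r=least_squares(f,[.5685,-.042,-.17],loss="soft_l1");p=r.x; print(p,np.degrees(p[2]));print(np.round(f(p).reshape(-1,2),1).tolist())
inv=lambda w:np.round(1000*(np.array([[np.cos(p[2]),np.sin(p[2])],[-np.sin(p[2]),np.cos(p[2])]])@(w[:2]-p[:2])),1)
for uv,h in [((88,130),.080),((500,130),.080),((88,277),.08),((497,277),.08),((598,115),.042),((583,292),.042),((220,107),.042),((221,290),.042),((292,340),.072),((532,340),.072)]: print(inv(ray(s,C(*uv),h)))
```

```text
[ 0.56892884 -0.04478102 -0.18066322] -10.351240188038101
[[3.2, -1.2], [-2.7, 1.1], [1.0, 0.3], [-0.2, -1.6], [0.4, -1.2], [-0.3, 0.1], [0.2, 2.7], [-0.7, 2.8]]
[16.6 87.5]
[ 17.6 -20.6]
[-29.8  88.7]
[-28.8 -21.8]
[ 20.5 -56.1]
[-42.7 -55.2]
[20.7 55.1]
[-43.4  55.1]
[-52.5  33.4]
[-51.8 -34.3]
```

```bash
cat >> h.py <<'E'
J=np.array([.5689,-.0448,-.1807])
def W(x,y,z): return jig2w(J,[[x/1000,y/1000,z/1000]])[0]
E
python3 - <<'E'
from h import *
from cell import manip
manip.set_gripper(0.0)
manip.move_to(W(-5,118,140),Rtool(J[2]))
print(manip.move_l(W(-5,118,54),max_speed=.12,max_force=8))
print(manip.move_l(W(-5,80,54),max_speed=.05,max_force=12))
s=wsnap(manip,"w2"); st=manip.read_state()
print(st["time_s"],st["tcp_pos"]-W(-5,80,54),st["contact_force"],st["grip_width"])
E
```

```text
False
False
5.8917 [-0.00011177  0.00010734 -0.00010422] [-0.20091108  0.2654367   1.02281175] -0.0013908469885526061
```

View pics/w2.png

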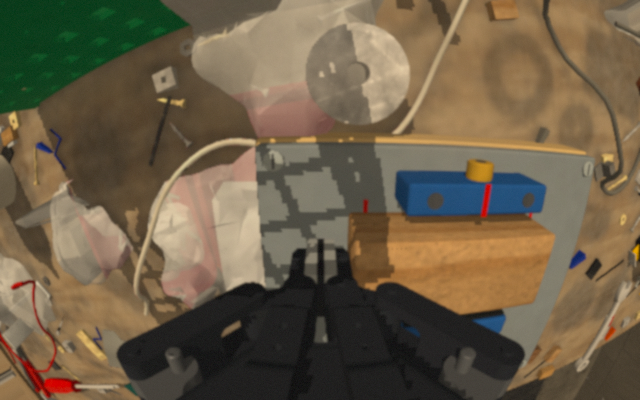

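The block's +y end is at the finger (349,218..260), its -y top corner at (552,232). Compute the block's position.

Run:
```python
from h import *
s=dict(np.load("pics/w2.npz")); s["fish"]=True
p=J
inv=lambda w:np.round(1000*(np.array([[np.cos(p[2]),np.sin(p[2])],[-np.sin(p[2]),np.cos(p[2])]])@(w[:2]-p[:2])),1)
for uv,h in [((349,218),.080),((348,260),.08),((552,231),.080),((487,184),.070),((485,216),.07),((365,203),.042)]: print(uv,inv(ray(s,uv,h)))
```

```text
(349, 218) [25.3 67.6]
(348, 260) [ 5.6 67.3]
(552, 231) [ 15.4 -41.3]
(487, 184) [37.4  0.5]
(485, 216) [21.1 -1.3]
(365, 203) [18.4 55.4]
```

Run:
```python
from h import *
from cell import manip
manip.move_l(W(-5,68.5,54),max_speed=.03,max_force=15)
manip.move_l(W(-5,80,54),max_speed=.06)
manip.move_l(W(-5,95,130),max_speed=.15)
manip.move_to(W(-75,0,170),Rtool(J[2]))
s=wsnap(manip,"w3"); st=manip.read_state(); print(st["time_s"])
im=cv2.imread("pics/w3.png"); 
q=proj(s,jig2w(J,np.array([[-60,-80,60],[-60,80,60],[50,80,60],[50,-80,60]])/1000)); print(q)
a,b=q.min(0).astype(int),q.max(0).astype(int); a=np.maximum(a,0);print(a,b)
k=min(800/(b-a)[0],600/(b-a)[1])
cv2.imwrite("pics/c3.png",cv2.resize(im[a[1]:b[1],a[0]:b[0]],None,fx=k,fy=k,interpolation=cv2.INTER_CUBIC)); print(k)
```

```text
8.05
[[411.18773545 174.0434799 ]
 [226.44409801 174.4815342 ]
 [221.21050222  46.21466425]
 [415.7434527   45.52341648]]
[221  45] [415 174]
4.123711340206185
```

View pics/c3.png

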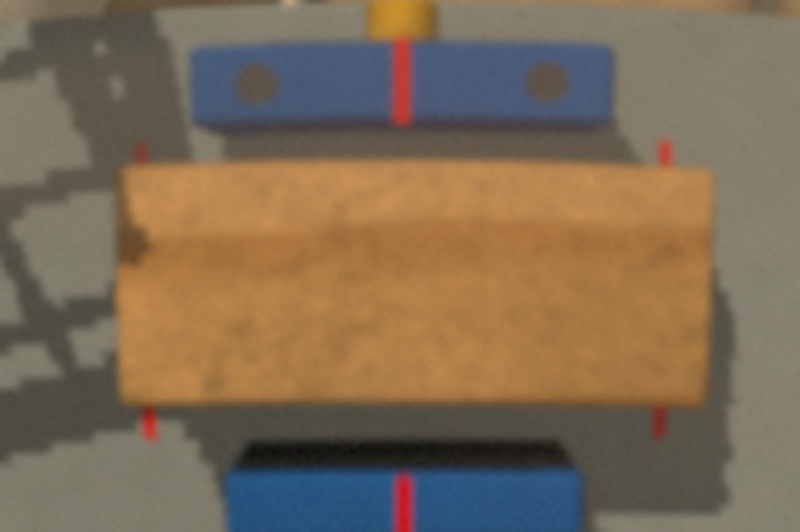

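The block is nearly square but its ends (120, 710) are centred ~12 px right of the red lines (~403), i.e. about 2 mm past centre to -y.

Run:
```python
from h import *
s=dict(np.load("pics/w3.npz")); s["fish"]=True
k=800/194
C=lambda u,v:(221+(u+.5)/k-.5,45+(v+.5)/k-.5)
inv=lambda w:np.round(1000*(np.array([[np.cos(J[2]),np.sin(J[2])],[-np.sin(J[2]),np.cos(J[2])]])@(w[:2]-J[:2])),1)
for uv,h in [((122,168),80),((714,172),80),((119,403),80),((706,403),80),((401,123),70),((402,42),70),((404,475),72),((141,153),42),((665,153),42),((150,422),42),((659,422),42)]: print(uv,inv(ray(s,C(*uv),h/1000)))
```

```text
(122, 168) [14. 51.]
(714, 172) [ 13.2 -56.6]
(119, 403) [-29.8  53. ]
(706, 403) [-30.  -56.4]
(401, 123) [21.5  0.4]
(402, 42) [37.   0.1]
(404, 475) [-45.7  -0. ]
(141, 153) [18.8 55.3]
(665, 153) [ 18.4 -54.9]
(150, 422) [-39.5  55.1]
(659, 422) [-39.7 -55.1]
```

```bash
cat > push.py <<'E'
from h import *
from cell import manip
import sys
def push(sgn,y,name):
    R=Rtool(J[2])
    manip.move_to(W(-8,sgn*90,100),R)
    manip.move_l(W(-8,sgn*85,54),max_speed=.12,max_force=10)
    manip.move_l(W(-8,y,54),max_speed=.04,max_force=15)
    manip.move_l(W(-8,sgn*85,56),max_speed=.06)
    manip.move_l(W(-8,sgn*90,110),max_speed=.15)
    manip.move_to(W(-75,0,170),R)
    s=wsnap(manip,name); print(manip.read_state()["time_s"])
    im=cv2.imread(f"pics/{name}.png")[45:174,221:415]
    cv2.imwrite(f"pics/{name}c.png",cv2.resize(im,None,fx=800/194,fy=800/194,interpolation=cv2.INTER_CUBIC))
push(int(sys.argv[1]),float(sys.argv[2]),sys.argv[3])
E
python3 push.py -1 -70.5 w4
```

```text
11.2083
```

View pics/w4c.png

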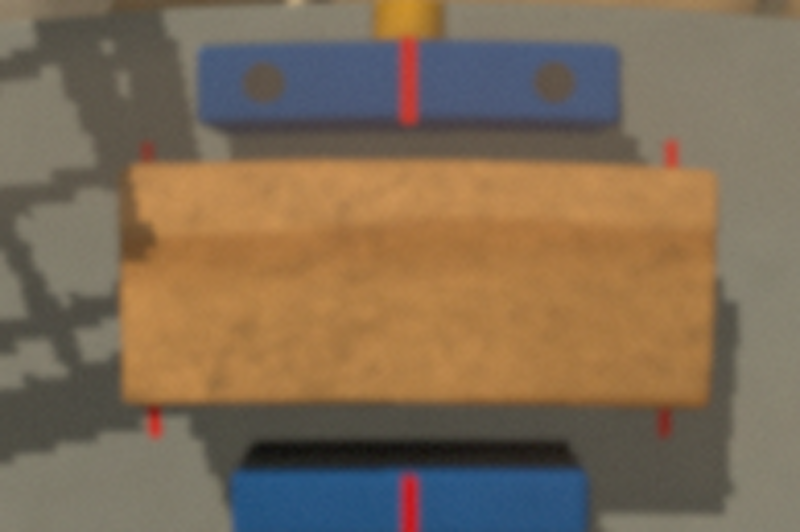

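Still ~1.9 mm toward -y (block mid ≈419.5 px vs lines ≈409). I'll automate this measurement and push further.

```bash
cat > meas.py <<'E'
from h import *
def meas(name):
    s=dict(np.load(f"pics/{name}.npz")); s["fish"]=True
    im=s["pixels"].astype(np.uint8); hsv=cv2.cvtColor(im,cv2.COLOR_RGB2HSV).astype(int)
    inv=lambda w:1000*(np.array([[np.cos(J[2]),np.sin(J[2])],[-np.sin(J[2]),np.cos(J[2])]])@(w[:2]-J[:2]))
    S=cv2.GaussianBlur(im,(1,3),0).astype(float); q=S[:,:,0]-S[:,:,2]   # R-B: brown high, grey ~0
    E=[]
    for v in range(88,140,2):
        row=q[v]; m=np.median(row[270:370])/2
        a=next(u for u in range(300,200,-1) if row[u]<m); b=next(u for u in range(340,440) if row[u]<m)
        ua=a+(m-row[a])/(row[a+1]-row[a]); ub=b-(m-row[b])/(row[b-1]-row[b])
        E.append((*inv(ray(s,(ua,v),.08)),*inv(ray(s,(ub,v),.08))))
    E=np.array(E); mid=(E[:,1]+E[:,3])/2
    red=(im[:,:,0]>120)&(im[:,:,1]<80)&(im[:,:,2]<80)
    R=[]
    for v0,v1,h in((55,75,.070),(160,172,.072)):
        ys,xs=np.nonzero(red[v0:v1,300:340]); R.append(inv(ray(s,(300+xs.mean(),v0+ys.mean()),h))[1])
    print(name,"ends",np.median(E[:,1]).round(1),np.median(E[:,3]).round(1),"mid",mid.round(1)[::4],np.median(mid).round(2),"red",np.round(R,2), "edge slope deg",[np.degrees(np.polyfit(E[:,i],E[:,i+1],1)[0]).round(1) for i in(0,2)])
import sys
for n in sys.argv[1:]: meas(n)
E
python3 meas.py w3 w4; python3 push.py -1 -68.3 w5; python3 meas.py w5
```

```text
w3 ends 53.0 -56.6 mid [-2.5 -2.5 -2.4 -1.9 -1.8 -1.8 -1.6] -1.85 red [0.27 0.43] edge slope deg [np.float64(-3.1), np.float64(-0.4)]
w4 ends 53.5 -56.0 mid [-2.  -1.9 -1.8 -1.3 -1.2 -1.2 -1. ] -1.27 red [0.31 0.06] edge slope deg [np.float64(-3.3), np.float64(-0.4)]
14.4667
w5 ends 55.5 -53.9 mid [-0.1  0.3  0.2  0.7  0.9  1.   1. ] 0.78 red [0.29 0.06] edge slope deg [np.float64(-3.5), np.float64(-0.3)]
```

View pics/w5c.png

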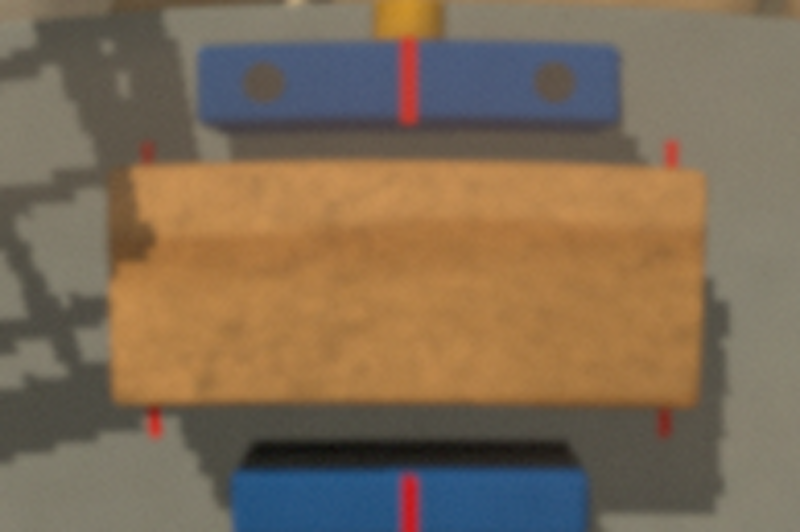

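Block is now centred within ~0.3 mm (back edge mid 409 vs 409, front 406 vs 409.5). Now I'll pinch the buttons.

Run:
```python
from h import *
from cell import manip
R=Rtool(J[2])
manip.set_gripper(1.0)
manip.move_to(W(-106,0,150),R)
print(manip.move_l(W(-106,0,48),max_speed=.1,max_force=8))
manip.set_gripper(0.53,force=30)
st=manip.read_state(); print(st["grip_width"],st["gripper_force"],st["contact_force"])
manip.pause(.5)
s=wsnap(manip,"w6")
manip.set_gripper(1.0)
manip.move_l(W(-106,0,150),max_speed=.15)
manip.move_to(W(-75,0,170),R); manip.pause(.2)
s=wsnap(manip,"w7"); print(manip.read_state()["time_s"])
im=cv2.imread("pics/w7.png")[40:240,200:440]
cv2.imwrite("pics/w7c.png",cv2.resize(im,None,fx=3,fy=3,interpolation=cv2.INTER_CUBIC))
```

```text
False
0.5338648049306288 6.420783922076225 [-0.91494113  1.19952447  8.7712883 ]
19.5583
```

View pics/w7c.png

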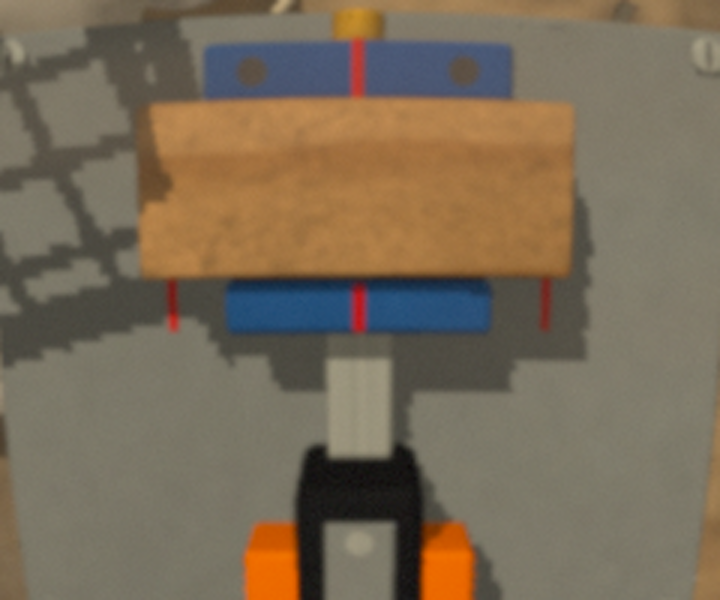

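The jaw (228–490, 283–330) has shut on the block, which sits square against the fence. Its ends at 140 and 573 have their midpoint at 356.5, against the red line at 359. Both buttons are out again and nothing is touching the jig.

```bash
python3 -c "
from cell import manip
print(manip.finish_job())"
```

```text
the job is handed in; nothing more can be done
None
```

The oak block is centred to within about 1 mm and clamped square against the fence, the buttons are released, no bystander was touched, and the job was handed in at about 19.6 s.

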